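# Plan board in its stand, spring clamp held open over its edge

## Robot

A 6-joint arm with a two-finger parallel gripper is mounted at the origin on a cart in front of the work surface, level with it; the furniture and walls round the work are solid. World frame = base frame: x ahead of the robot, y to its left, z up, the work surface at z = 0. Lengths are in m, angles in degrees, forces in N, time in s.
With the tool pointing down it reaches from about 0.3 to 0.75 m from the base axis. Payload 8.5 kg.
Tool frame: the origin (TCP) lies between the finger pads; the fingertips stand env.finger_overhang ahead of it and the grasp point (between the pads) lies 2 mm behind it (env.finger_overhang is the distance from the TCP to the fingertips, in m); z points along the fingers, y is the line along which they close (so a half turn about z gives the same grasp; the last joint's range is limited). The gripper opens to 85 mm and grips with 20 to 120 N. Pads are 22 mm wide; open, the fingers measure 114 mm over their backs; the gripper's body (76 mm by 85 mm) begins 54 mm behind the grasp point. The pads swing forward as they close: fully open they stand 13 mm farther back than shut.
Start: joints at [-12.336, 21.807, 74.336, -0, 83.858, -12.336], TCP at [0.55, 0, 0.248] pointing down, gripper open.
Joint ranges: [-178.18, 178.18], [-50.72, 133.34], [12.68, 142.11], [-81.47, 261.47], [9.98, 163.14], [-165.26, 165.26]. Speed limits (degrees/s): [136.94, 136.94, 180, 180, 180, 180].

## Interface

Orientations are given as a 3x3 rotation matrix whose columns are the frame's x, y, z axes.
In Python, from rig import env gives the robot as it stands. The module is installed in compiled form; this text tells all that it offers.
- The arm moves only by the tool jog_arm, never from a script. Its arguments are lists of equal length, an entry for each row: "hand": the finger opening in m, from 0 to 0.0854; "travel": the shift along the world's x, y, z in m, a list of three; "yaw": the turn about the world's z in rad. A call has exactly 5 rows; each row shifts and turns the commanded pose from where the row before left it; what a row does not reach is not made up. A row lasts 1/8 s, in which the tool goes at most 62.5 mm and 10.7 degrees, less where a joint would pass 70% of its speed; a pose out of reach is approached as far as the arm can. A call is refused whole if a number of a shift passes 0.0625 or a number of a turn 0.188, either way. A call with a gripper value outside its range is refused whole. The fingers move at their own pace and stop on an object; "grip_force" is the grip in N (left out, the last holds). Time passes only in rows, so rows that do not move let the fingers close, or fill a call up. It gives the time, the measured TCP pose, the force, the opening and the grip force at its end, in the units of the state.
- env.observe(): the state, without advancing time (a new reading comes with each control period).
- env.get_image(name): name is "scene" or "side" or "wrist"; returns the picture (384x512x3 uint8, red, green, blue); there is no depth.
- env.calibration(name): a dict with "fx", "fy", "cx", "cy" (pixels), "position" and "rotation" of the camera in the world; the wrist camera has in their place "hand_eye" (4x4, takes a point from camera to tool coordinates, whose origin is the TCP and whose axes are the flange's). Camera axes: x right, y down, z forward; pixel columns grow to the right and rows downward; lengths in m; the calibration is good to about 2 mm. A picture is of the moment at which its call begins: read the wrist's pose just before it. calibration takes no time and is no camera call.
- env.close_job(): hands the job in; it is judged then, once.
The state is a dict: "time_s": time; "q": joint angles; "qvel": joint speeds; "joint_efforts": joint torques, N m; "position": TCP position; "tool_rot": TCP orientation; "ft_force": force on the tool from outside, world axes, zero at the start; "wrist_torque": the same for the moment, N m; "grip_width": finger opening in m; "gripper_force": force on a finger pad.
Only numpy, scipy, OpenCV 4.12 (cv2) and the standard library are available. Lean on these libraries where they do the work, as an engineer would, in place of code of your own. Each camera call takes 0.05 s, during which the arm holds its last target. There are 200 camera calls.

## Task

Take the plan board from the pale rack and slide it down into the slot of the dark wooden stand until it stands fully home, about centred along the slot, and let go of it. Then squeeze the spring clamp open, take it off its metal rail and hold it wide open over the middle of the board's top edge, one jaw well clear of each face and the jaw tips a little (10 to 30 mm) below the edge, so that I can slip a drawing in. Finish while holding the clamp like that: do not let it bite or push the board, and leave the other things on the bench where they are.

Things in the scene. Friction and masses are not known exactly. Their poses are not given: they have to be found in the camera images.
- board: Plan board: plywood, 8 mm thick (x), 110 mm wide (y), 110 mm high (z), brass corners, blue line near the foot, about 90 g. Origin at its centre. Starts upright in the front slot of the pale rack, which is 36 mm high and hides its lowest 26 mm; the space beside the rest is free. Grip it by its two faces at the middle of the top edge, fingers closing along x.
- board_top (a point): Middle of the board's top edge, 55 mm above its centre, axes as the board's. Once the board is home in the stand this point is 120 mm above the bench.
- slot (a point): Centre of the mouth of the slot in the dark wooden stand (fixed; block 55 x 130 mm on a base 86 x 150 mm), 40 mm above the bench. x across the slot, y along it, z up. Slot 10.5 mm wide, 30 mm deep, 130 mm long, open at both ends; the mouth is bevelled to 20.5 mm over the top 5 mm. A board fully home has its centre 25 mm above this point.
- clamp: Spring clamp: black, orange tails and pads, 24 mm wide along y (the hinge line), 120 g. Origin on its pivot; z up to the tails; tails and jaws move along x. Starts clipped upright on the 8 mm thick metal bar of the clamp rail (fixed; the bar runs along y, top 100 mm above the bench, between two posts on a wooden base), the pivot 143 mm above the bench; jaws hang 63 mm below it.
- clamp_grip (a point): Where to squeeze: midway between the two tails, 40 mm above the pivot (tails end at 62 mm). Tails measure 48 mm over the outsides here, 62 mm at the top; squeezed together along x to the stop they are parallel and 22 mm. It takes about 5 N to start, 10 N at the stop: a 20 to 40 N grip, gripper shut as far as it goes, holds the jaws fully open. Loosened, it springs shut.
- clamp_front (a joint): Angle of the half of the clamp on the clamp's -x side (rad): 0 while it bites the 8 mm rail, -0.07 with the jaws shut on nothing, 0.30 squeezed to the stop. Both halves move together.
- clamp_back (a joint): The same for the half on the clamp's +x side.
- tip_front (a point): Lower inner corner of the -x jaw's pad. With the clamp on the rail: 4 mm from the clamp's middle plane and 63 mm below the pivot; squeezed fully open: about 22 mm from the middle plane and 59 mm below the pivot. The pad is 16 mm high and 6 mm thick, outside of this point.
- tip_back (a point): The same for the +x jaw.
- tape_measure: A loose tape measure lying on the bench as a bystander, not to be moved. Origin at the centre of its underside.
- sanding_block: A loose sanding block lying on the bench as a bystander, not to be moved. Origin at the centre of its underside.
- paint_brush: A loose paint brush lying on the bench as a bystander, not to be moved. Origin at the centre of its underside.
There are look-alikes about, which are no part of the job. Of the things that look like the board, the smallest one is meant.

How it is judged (in metres and radians):
On the way, in this order (a step that is already met when the one before it is completed fails the run):
1. the board stands home in the slot of the stand, released (z of board in the frame of slot between 0.02 and 0.0285 m and x of board in the frame of slot between -0.006 and 0.006 m and y of board in the frame of slot between -0.02 and 0.02 m and angle between board's own z axis and vertical below 0.1 rad and angle between the y axis of board and the y axis of slot, either way round below 0.06 rad and contact force between the fingers and board below 0.3 N), for 0.3 s.
2. the clamp is squeezed open in the gripper and lifted off the rail (value of joint each of clamp_front, clamp_back above 0.2 rad and contact force between the fingers and clamp above 3 N and distance of clamp from where it was at the start of the episode above 0.03 m), for 0.2 s.
At the end, for the whole second after the job is handed in: Board in the slot, at most 3.5 mm short of home, within 20 mm of centred, upright within 0.1 rad, untouched; clamp in the gripper, both halves past 0.2 rad, a jaw tip each side at least 5 mm off the face and 6 to 40 mm below the top edge, pivot within 30 mm of its middle (all of step 1 and value of joint each of clamp_front, clamp_back above 0.2 rad and contact force between the fingers and clamp above 3 N and ((x of tip_front in the frame of board_top below -0.009 m and x of tip_back in the frame of board_top above 0.009 m) or (x of tip_back in the frame of board_top below -0.009 m and x of tip_front in the frame of board_top above 0.009 m)) and z of tip_front in the frame of board_top between -0.04 and -0.006 m and z of tip_back in the frame of board_top between -0.04 and -0.006 m and y of clamp in the frame of board_top between -0.03 and 0.03 m and contact force between clamp and board below 0.3 N and linear speed of board below 0.02 m/s); the arm keeps its last pose, push and grip.
It fails at once if the clamp bites or pushes the board (over 4 N) (contact force between clamp and board above 4 N).
It fails at once if the tape measure is moved by more than 30 mm (distance of tape_measure from where it was at the start of the episode above 0.03 m).
It fails at once if the sanding block is moved by more than 30 mm (distance of sanding_block from where it was at the start of the episode above 0.03 m).
It fails at once if the paint brush is moved by more than 30 mm (distance of paint_brush from where it was at the start of the episode above 0.03 m).
It also fails if it takes over 58 s, if anything falls off the work surface, if the arm or the gripper's body presses on something with over 40 N, if the wrist force passes 120 N, or if a joint passes its speed limit or range.

## Working session

There is one attempt and no reset: what is moved stays moved. The work goes in short steps, Python scripts to look and compute and a tool call to move; the robot and the scene stay as the last step left them, time stands still between calls to the robot, and variables do not carry over. Pictures are saved under pics/ and viewed, at most 10 in all, crops included, and the job is handed in when it is done.

Besides the shell and the picture viewer there is one more tool, called after ">>>" as name(argument=value, ...), one argument or row to a line, values as JSON. jog_arm: Moves the arm, as the interface text tells. Its arguments: {"type":"object","properties":{"hand":{"type":"array"},"travel":{"type":"array"},"yaw":{"type":"array"},"grip_force":{"type":"number"}},"required":["hand","travel","yaw"]}

```bash
mkdir -p pics; python3 - <<'E'
from rig import env
import cv2,numpy as np
for n in("scene","side"):
    im=env.get_image(n)
    cv2.imwrite(f"pics/{n}0.png",im[:,:,::-1])
    c=env.calibration(n);print(n,{k:np.round(v,4).tolist() for k,v in c.items()})
c=env.calibration("wrist");print({k:np.round(v,4).tolist() for k,v in c.items()})
print(env.finger_overhang); s=env.observe();print(s["time_s"],s["tool_rot"],s["grip_width"])
E
```

```text
scene {'fx': 376.1744, 'fy': 376.1744, 'cx': 258.6317, 'cy': 190.0899, 'position': [0.0572, 0.6799, 1.1131], 'rotation': [[-0.7989, -0.4549, 0.3935], [-0.6014, 0.6129, -0.5125], [-0.0081, -0.6461, -0.7632]]}
side {'fx': 350.2604, 'fy': 350.2604, 'cx': 259.6793, 'cy': 185.7589, 'position': [0.0352, -0.7812, 0.5777], 'rotation': [[0.8331, -0.2202, 0.5075], [-0.5531, -0.3508, 0.7557], [0.0116, -0.9102, -0.414]]}
{'fx': 318.6213, 'fy': 318.6213, 'cx': 256.7095, 'cy': 193.0767, 'hand_eye': [[-0.0009, -0.9507, -0.3101, 0.0796], [1.0, -0.0006, -0.0008, 0.0001], [0.0006, -0.3101, 0.9507, -0.1264], [0.0, 0.0, 0.0, 1.0]]}
0.017
0.1 [[ 1.92044431e-05  9.99999175e-01 -1.28451564e-03]
 [ 9.99999966e-01 -1.88696863e-05  2.60621025e-04]
 [ 2.60596572e-04 -1.28452060e-03 -9.99999141e-01]] 0.08570490748730764
```

View pics/scene0.png

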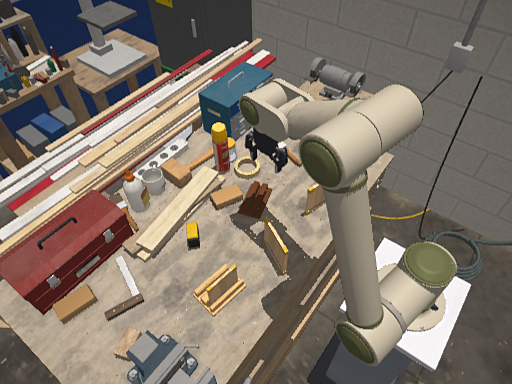

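View pics/side0.png

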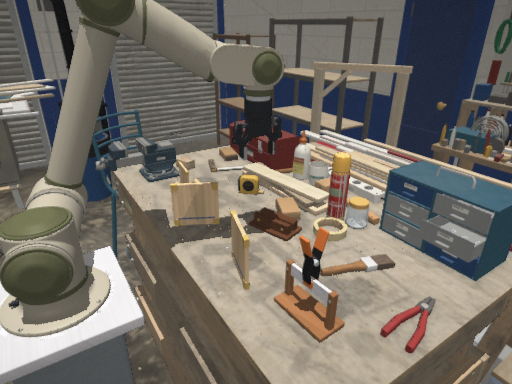

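```bash
python3 - <<'E'
import cv2,numpy as np
a=cv2.imread("pics/scene0.png")[170:330,180:340]; b=cv2.imread("pics/side0.png")[150:340,160:350]
f=lambda i:cv2.resize(i,(400,400*i.shape[0]//i.shape[1]),interpolation=cv2.INTER_CUBIC)
cv2.imwrite("pics/crop1.png",np.hstack([f(a),f(b)]))
E
```

```text
(no output)
```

View pics/crop1.png

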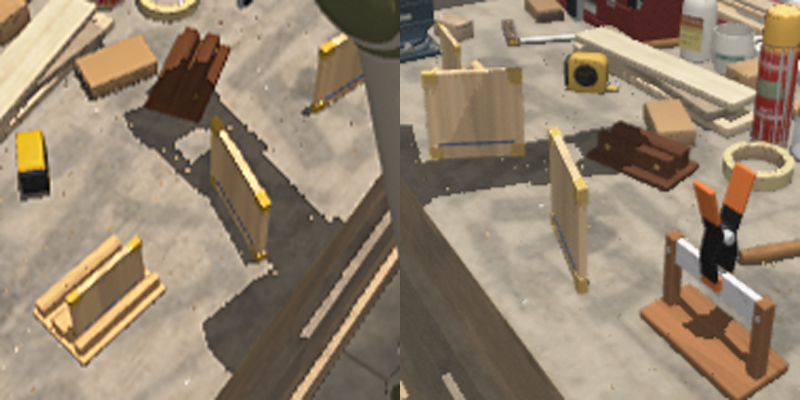

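Scene: A is the board in the pale rack (222,285). B stands free at (277,245) and C at (312,200); in the side view these are at (195,203) and (240,250). A is meant: it is the only one in the pale rack, and it looks the smallest. The dark stand is at scene (255,200) / side (278,223), and the clamp is on its rail at side (313,262). Next I'll get rough positions and check the sizes.

```bash
cat > h.py <<'E'
from rig import env
import cv2,numpy as np
def ray(n,uv,st=None):
    c=env.calibration(n)
    d=np.array([(uv[0]-c["cx"])/c["fx"],(uv[1]-c["cy"])/c["fy"],1.])
    if n=="wrist":
        T=np.array(c["hand_eye"]);R=np.array(st["tool_rot"])
        return np.array(st["position"])+R@T[:3,3],R@T[:3,:3]@d
    return np.array(c["position"]),np.array(c["rotation"])@d
def onz(n,uv,z,st=None):
    o,d=ray(n,uv,st);return o+d*(z-o[2])/d[2]
def snap(name):
    st=env.observe();im=env.get_image("wrist")[:,:,::-1].copy()
    cv2.imwrite(f"pics/{name}.png",im);np.savez(f"pics/{name}.npz",position=st["position"],tool_rot=st["tool_rot"])
    print(st["time_s"],np.round(st["position"],4));return im,st
E
python3 - <<'E'
from h import *
S=lambda x,y:(180+x/2.5,170+y/2.5)
D=lambda x,y:(160+(x-400)/2.105,150+y/2.105)
p=lambda l,n,uv,z:print(l,np.round(onz(n,uv,z),3))
p("A top l","scene",S(70,298),.12);p("A top r","scene",S(138,242),.12)
p("B top l","scene",S(212,124),.12);p("B top r","scene",S(266,205),.12)
p("B foot","scene",S(262,258),.0);p("B foot side","side",D(430,157),0);p("B foot side","side",D(523,155),0)
p("C foot side","side",D(583,290),0);p("C foot sc","scene",S(312,110),0)
p("stand sc","scene",S(188,72),.04);p("stand side","side",D(645,148),.04)
p("stand side near end","side",D(692,158),.04);p("far","side",D(617,130),.04)
p("bar1","side",D(676,240),.1);p("bar2","side",D(768,303),.1)
p("post foot1","side",D(672,305),.01);p("clamp at bar","side",D(716,272),.1)
p("tape","scene",S(32,180),0);p("brush","side",(365,265),0);p("sand","scene",S(116,66),.02)
E
```

```text
A top l [0.463 0.392 0.12 ]
A top r [0.446 0.291 0.12 ]
B top l [0.478 0.101 0.12 ]
B top r [0.354 0.159 0.12 ]
B foot [0.349 0.166 0.   ]
B foot side [0.347 0.169 0.   ]
B foot side [0.469 0.099 0.   ]
C foot side [ 0.386 -0.209  0.   ]
C foot sc [ 0.426 -0.077  0.   ]
stand sc [0.595 0.    0.04 ]
stand side [ 0.597 -0.039  0.04 ]
stand side near end [ 0.636 -0.098  0.04 ]
far [0.593 0.028 0.04 ]
bar1 [ 0.448 -0.295  0.1  ]
bar2 [ 0.461 -0.417  0.1  ]
post foot1 [ 0.45  -0.293  0.01 ]
clamp at bar [ 0.45  -0.357  0.1  ]
tape [0.673 0.258 0.   ]
brush [ 0.699 -0.303  0.   ]
sand [0.699 0.043 0.02 ]
```

```bash
python3 -c "
from h import *
snap('w0')"
```

```text
0.1 [0.5498 0.     0.2478]
```

View pics/w0.png

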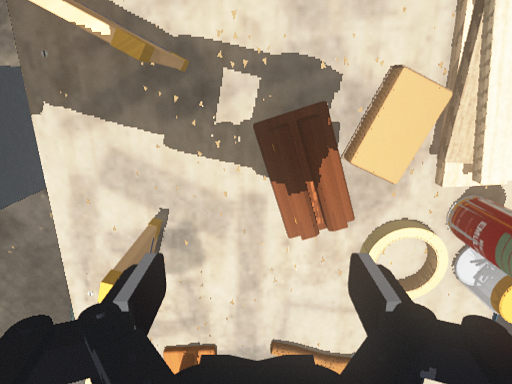

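>>> jog_arm(
  hand=[0.0854, 0.0854, 0.0854, 0.0854, 0.0854],
  travel=[
    [-0.01, 0.04, 0],
    [-0.01, 0.04, 0],
    [-0.01, 0.04, 0],
    [-0.01, 0.04, 0],
    [-0.01, 0.04, 0],
  ],
  yaw=[-0.03, -0.03, -0.03, -0.03, -0.03],
)

```text
time_s: 0.78
position: [0.4994, 0.2012, 0.2482]
tool_rot: [[0.15, 0.989, -0.0], [0.989, -0.15, -0.0], [-0.0, -0.0, -1.0]]
ft_force: [0.7, -0.5, 0.8]
grip_width: 0.0851
gripper_force: 0.0
```

>>> jog_arm(
  hand=[0.0854, 0.0854, 0.0854, 0.0854, 0.0854],
  travel=[
    [-0.015, 0.04, 0],
    [-0.015, 0.04, 0],
    [-0.01, 0.04, 0],
    [-0.006, 0.02, 0],
    [0, 0, 0],
  ],
  yaw=[0, 0, 0, 0, 0],
)

```text
time_s: 1.4
position: [0.4534, 0.341, 0.2479]
tool_rot: [[0.147, 0.989, -0.001], [0.989, -0.147, -0.0], [-0.0, -0.001, -1.0]]
ft_force: [0.5, -0.2, -0.5]
grip_width: 0.0852
gripper_force: 0.0
```

```bash
python3 - <<'E'
from h import *
im,st=snap('w1')
a=cv2.imread("pics/w0.png")[90:250,235:375]
cv2.imwrite("pics/c2.png",np.hstack([cv2.resize(a,(350,400),interpolation=cv2.INTER_CUBIC),cv2.resize(im[:,60:440],(400,int(384*400/380)))[:400]]))
E
```

```text
1.4 [0.4534 0.341  0.2479]
```

View pics/c2.png

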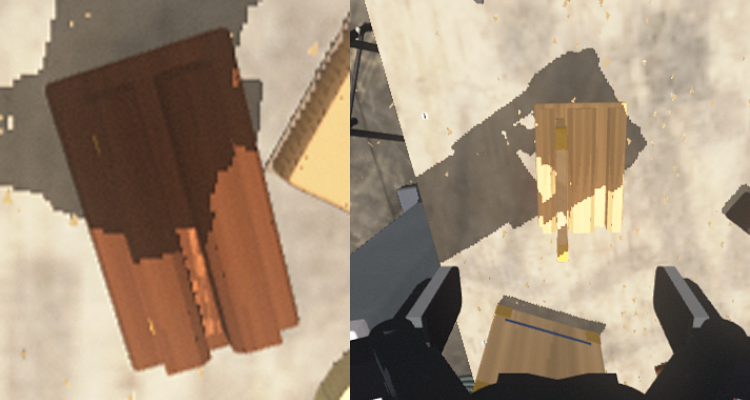

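```bash
python3 - <<'E'
from h import *
s0=np.load('pics/w0.npz');s1=np.load('pics/w1.npz')
W=lambda x,y:(60+(x-350)*.95,y*.95)
a=onz("wrist",W(561,119),.12,s1);b=onz("wrist",W(563,262),.12,s1);print("A",a.round(4),b.round(4),(a+b)/2,np.linalg.norm(a-b),np.degrees(np.arctan2(*(a-b)[:2])))
P=[onz("wrist",(235+x/2.5,90+y/2.5),.01,s0) for x,y in[(47,92),(230,30),(298,322),(133,370)]]
print(np.round(P,4),np.mean(P,0)); print([np.linalg.norm(P[i]-P[i-1]).round(4) for i in range(4)])
print([np.degrees(np.arctan2(*(P[i]-P[j])[:2])).round(1) for i,j in((0,3),(1,2))])
E
```

```text
A [0.4652 0.4018 0.12  ] [0.4499 0.2852 0.12  ] [0.45752648 0.34347817 0.12      ] 0.11765037375145983 7.485226320775061
[[ 0.546   0.0394  0.01  ]
 [ 0.6266  0.0662  0.01  ]
 [ 0.6695 -0.0725  0.01  ]
 [ 0.5888 -0.0986  0.01  ]] [ 0.60772664 -0.0163996   0.01      ]
[np.float64(0.1445), np.float64(0.0849), np.float64(0.1452), np.float64(0.0848)]
[np.float64(-17.2), np.float64(-17.2)]
```

>>> jog_arm(
  hand=[0.06, 0.06, 0.06, 0.06, 0.06],
  travel=[
    [0.0035, -0.001, -0.03],
    [0, 0, -0.03],
    [0, 0, -0.03],
    [0, 0, -0.03],
    [0, 0, -0.021],
  ],
  yaw=[0.01, 0, 0, 0, 0],
)

```text
time_s: 2.08
position: [0.4577, 0.3377, 0.106]
tool_rot: [[0.141, 0.99, -0.001], [0.99, -0.141, -0.001], [-0.001, -0.001, -1.0]]
ft_force: [-0.6, 0.9, 0.4]
grip_width: 0.06
gripper_force: 0.0
```

>>> jog_arm(
  hand=[0.03, 0.0, 0.0, 0.0, 0.0],
  travel=[
    [0, 0, 0],
    [0, 0, 0],
    [0, 0, 0],
    [0, 0, 0],
    [0, 0, 0],
  ],
  yaw=[0, 0, 0, 0, 0],
  grip_force=25,
)

```text
time_s: 2.7
position: [0.4579, 0.339, 0.1084]
tool_rot: [[0.14, 0.99, 0.002], [0.99, -0.14, 0.0], [0.001, 0.002, -1.0]]
ft_force: [-1.3, -2.1, 6.1]
grip_width: 0.0073
gripper_force: 28.9
```

>>> jog_arm(
  hand=[0, 0, 0, 0, 0],
  travel=[
    [0, 0, 0.02],
    [0, 0, 0.03],
    [0, 0, 0.04],
    [0, 0, 0.04],
    [0, 0, 0.032],
  ],
  yaw=[0, 0, 0, 0, 0],
)

```text
time_s: 3.32
position: [0.4574, 0.339, 0.2711]
tool_rot: [[0.139, 0.99, 0.001], [0.99, -0.139, 0.0], [0.001, 0.001, -1.0]]
ft_force: [0.5, 0.2, -1.4]
grip_width: 0.0076
gripper_force: 27.8
```

>>> jog_arm(
  hand=[0, 0, 0, 0, 0],
  travel=[
    [0.01, -0.03, 0],
    [0.01, -0.03, 0],
    [0.01, -0.03, 0],
    [0.01, -0.03, 0],
    [0.01, -0.03, 0],
  ],
  yaw=[0.05, 0.05, 0.05, 0.05, 0.05],
)

```text
time_s: 3.95
position: [0.5076, 0.188, 0.2693]
tool_rot: [[-0.112, 0.994, -0.0], [0.994, 0.112, -0.0], [-0.0, -0.0, -1.0]]
ft_force: [-0.6, -0.2, -1.3]
grip_width: 0.0074
gripper_force: 27.7
```

>>> jog_arm(
  hand=[0, 0, 0, 0, 0],
  travel=[
    [0.01, -0.035, 0],
    [0.01, -0.035, 0],
    [0.01, -0.035, 0],
    [0.01, -0.034, 0],
    [0.002, 0, 0],
  ],
  yaw=[0.05, 0.05, 0.05, 0.041, 0],
)

```text
time_s: 4.58
position: [0.5498, 0.0482, 0.2691]
tool_rot: [[-0.294, 0.956, -0.0], [0.956, 0.294, -0.0], [-0.0, -0.0, -1.0]]
ft_force: [-0.6, -0.2, -1.4]
grip_width: 0.0078
gripper_force: 27.7
```

```bash
python3 - <<'E'
from h import *
im,st=snap('w2')
cv2.imwrite("pics/c3.png",cv2.resize(im,(800,600),interpolation=cv2.INTER_CUBIC))
E
```

```text
4.575 [0.5498 0.0482 0.2691]
```

View pics/c3.png

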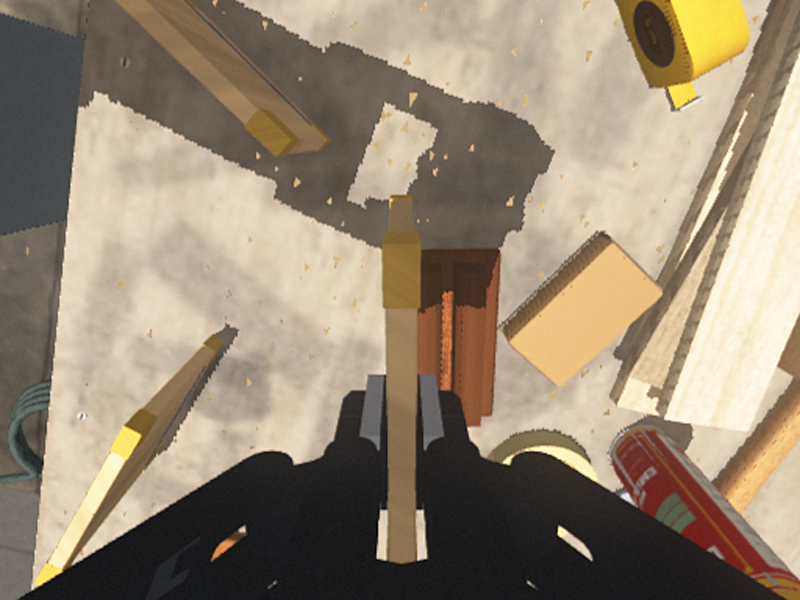

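```bash
python3 - <<'E'
from h import *
im=cv2.imread('pics/w2.png')
for v in(205,225,240,250): print(v,im[v,262:326,2].tolist())
s=np.load('pics/w2.npz');o=np.array([.608,-.016]);e=np.array([.956,.294]);y=np.array([-.294,.956])
for z in(0.01,.04):
  for u in(280,290,300,310,316): 
    p=onz("wrist",(u,225),z,s)[:2]-o;print(z,u,(p@e).round(4),(p@y).round(4))
E
```

```text
205 [163, 163, 159, 158, 156, 144, 148, 154, 151, 149, 144, 144, 139, 140, 138, 135, 133, 117, 114, 107, 94, 157, 181, 205, 200, 198, 178, 109, 68, 85, 112, 119, 122, 108, 135, 145, 143, 146, 151, 151, 146, 145, 143, 142, 134, 138, 139, 131, 137, 146, 147, 149, 151, 147, 143, 123, 154, 192, 202, 176, 163, 128, 159, 103]
225 [160, 157, 156, 155, 147, 148, 152, 153, 149, 148, 145, 142, 139, 140, 136, 135, 133, 118, 113, 105, 80, 188, 161, 181, 183, 195, 152, 78, 58, 110, 121, 127, 125, 132, 139, 142, 149, 150, 152, 148, 145, 146, 141, 139, 140, 138, 137, 140, 148, 151, 148, 148, 150, 146, 123, 165, 188, 191, 193, 193, 193, 188, 190, 188]
240 [158, 159, 162, 153, 150, 68, 75, 96, 101, 97, 100, 97, 99, 102, 102, 102, 106, 112, 114, 106, 163, 162, 199, 220, 207, 186, 138, 76, 79, 113, 122, 123, 101, 123, 139, 140, 148, 149, 150, 148, 146, 142, 141, 140, 138, 137, 135, 147, 151, 147, 146, 144, 146, 124, 154, 188, 187, 192, 194, 194, 195, 195, 196, 195]
250 [152, 154, 155, 152, 146, 70, 37, 98, 105, 108, 105, 102, 106, 105, 103, 105, 105, 110, 66, 47, 40, 48, 58, 61, 57, 62, 51, 48, 86, 118, 127, 121, 128, 138, 140, 144, 149, 146, 143, 144, 147, 142, 140, 139, 137, 137, 141, 153, 151, 148, 145, 146, 108, 118, 177, 187, 185, 188, 189, 188, 189, 187, 186, 186]
0.01 280 -0.0065 -0.0119
0.01 290 0.0067 -0.0119
0.01 300 0.0198 -0.0119
0.01 310 0.033 -0.0119
0.01 316 0.0409 -0.0119
0.04 280 -0.0088 0.0014
0.04 290 0.0033 0.0014
0.04 300 0.0155 0.0013
0.04 310 0.0276 0.0013
0.04 316 0.0349 0.0013
```

>>> jog_arm(
  hand=[0, 0, 0, 0, 0],
  travel=[
    [0.02, -0.022, 0],
    [0.02, -0.022, 0],
    [0.018, -0.02, 0],
    [0, 0, -0.04],
    [0, 0, -0.04],
  ],
  yaw=[0, 0, 0, 0, 0],
)

```text
time_s: 5.25
position: [0.6074, -0.0129, 0.1884]
tool_rot: [[-0.297, 0.955, 0.001], [0.955, 0.297, 0.0], [-0.0, 0.001, -1.0]]
ft_force: [-0.4, 0.2, -1.6]
grip_width: 0.0076
gripper_force: 27.7
```

>>> jog_arm(
  hand=[0, 0, 0, 0, 0],
  travel=[
    [0, 0, -0.03],
    [0, 0, -0.01],
    [0, 0, -0.006],
    [0, 0, -0.006],
    [0, 0, -0.006],
  ],
  yaw=[0, 0, 0, 0, 0],
)

```text
time_s: 5.88
position: [0.6078, -0.014, 0.1318]
tool_rot: [[-0.297, 0.955, 0.001], [0.955, 0.297, -0.0], [-0.001, 0.001, -1.0]]
ft_force: [0.6, -0.1, -1.3]
grip_width: 0.0078
gripper_force: 27.7
```

>>> jog_arm(
  hand=[0, 0, 0, 0, 0],
  travel=[
    [0, 0, -0.006],
    [0, 0, -0.006],
    [0, 0, -0.005],
    [0, 0, -0.005],
    [0, 0, 0],
  ],
  yaw=[0, 0, 0, 0, 0],
)

```text
time_s: 6.5
position: [0.6074, -0.014, 0.109]
tool_rot: [[-0.296, 0.955, -0.0], [0.955, 0.296, 0.0], [0.0, -0.0, -1.0]]
ft_force: [0.4, 0.6, -1.8]
grip_width: 0.0079
gripper_force: 27.7
```

>>> jog_arm(
  hand=[0, 0, 0, 0, 0],
  travel=[
    [0, 0, -0.001],
    [0, 0, -0.001],
    [0, 0, -0.001],
    [0, 0, 0],
    [0, 0, 0],
  ],
  yaw=[0, 0, 0, 0, 0],
)

```text
time_s: 7.12
position: [0.6079, -0.0141, 0.1084]
tool_rot: [[-0.297, 0.955, 0.002], [0.955, 0.297, -0.001], [-0.001, 0.002, -1.0]]
ft_force: [-4.1, 0.1, 12.0]
grip_width: 0.0073
gripper_force: 30.0
```

>>> jog_arm(
  hand=[0.012, 0.02, 0.03, 0.04, 0.05],
  travel=[
    [0, 0, 0],
    [0, 0, 0],
    [0, 0, 0],
    [0, 0, 0],
    [0, 0, 0],
  ],
  yaw=[0, 0, 0, 0, 0],
)

```text
time_s: 7.75
position: [0.6075, -0.014, 0.1062]
tool_rot: [[-0.296, 0.955, -0.0], [0.955, 0.296, -0.0], [0.0, -0.0, -1.0]]
ft_force: [-0.1, 0.9, -0.3]
grip_width: 0.05
gripper_force: 0.0
```

>>> jog_arm(
  hand=[0.05, 0.05, 0.05, 0.0854, 0.0854],
  travel=[
    [0, 0, 0.02],
    [0, 0, 0.03],
    [0, 0, 0.04],
    [0, 0, 0.05],
    [0, 0, 0.032],
  ],
  yaw=[0, 0, 0, 0, 0],
)

```text
time_s: 8.38
position: [0.6076, -0.014, 0.2809]
tool_rot: [[-0.297, 0.955, 0.003], [0.955, 0.297, -0.001], [-0.001, 0.002, -1.0]]
ft_force: [-0.3, -0.0, -0.6]
grip_width: 0.0831
gripper_force: 0.0
```

```bash
python3 - <<'E'
from h import *
im,st=snap('w3'); s=env.get_image("side")[:,:,::-1]
a=im[:,120:400];b=s[150:340,180:350]
cv2.imwrite("pics/c4.png",np.hstack([cv2.resize(a,(400,549),interpolation=cv2.INTER_CUBIC),cv2.resize(b,(400,549),interpolation=cv2.INTER_CUBIC)]))
E
```

```text
8.375 [ 0.6076 -0.014   0.2809]
```

View pics/c4.png

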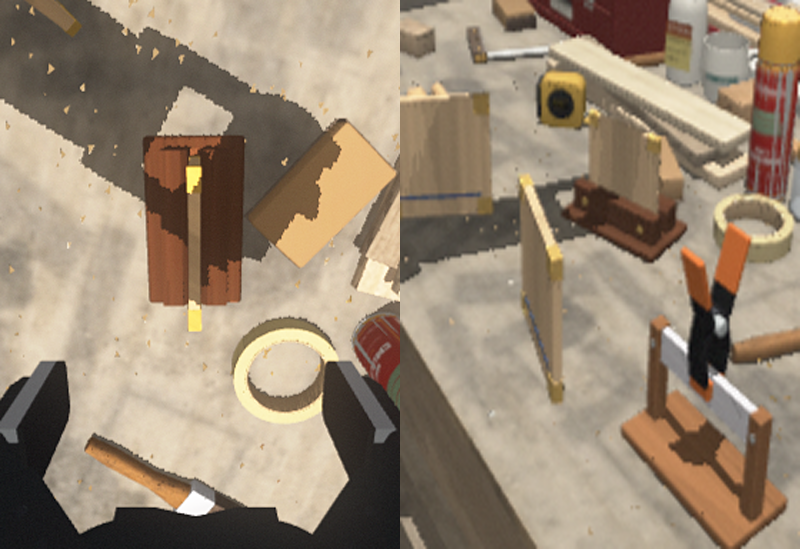

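>>> jog_arm(
  hand=[0.0854, 0.0854, 0.0854, 0.0854, 0.0854],
  travel=[
    [-0.015, -0.03, 0.02],
    [-0.015, -0.035, 0],
    [-0.02, -0.04, 0],
    [-0.02, -0.04, 0],
    [-0.02, -0.04, 0],
  ],
  yaw=[-0.04, -0.04, -0.04, -0.04, -0.03],
)

```text
time_s: 9.1
position: [0.5165, -0.2001, 0.2973]
tool_rot: [[-0.11, 0.994, -0.001], [0.994, 0.11, 0.001], [0.001, -0.001, -1.0]]
ft_force: [-0.1, -0.5, 0.7]
grip_width: 0.0855
gripper_force: 0.0
```

>>> jog_arm(
  hand=[0.0854, 0.0854, 0.0854, 0.0854, 0.0854],
  travel=[
    [-0.02, -0.04, 0],
    [-0.02, -0.04, 0],
    [-0.02, -0.04, 0],
    [0, 0, 0],
    [0, 0, 0],
  ],
  yaw=[0, 0, 0, 0, 0],
)

```text
time_s: 9.72
position: [0.4576, -0.3185, 0.2977]
tool_rot: [[-0.111, 0.994, -0.001], [0.994, 0.111, 0.001], [0.001, -0.001, -1.0]]
ft_force: [-0.9, 0.6, -1.1]
grip_width: 0.0859
gripper_force: 0.0
```

```bash
python3 - <<'E'
from h import *
s=np.load('pics/w3.npz')
a=onz("wrist",(120+194/1.4286,331/1.43),.12,s);b=onz("wrist",(120+193.5/1.4286,167/1.43),.12,s);print("board",a.round(4),b.round(4),((a+b)/2).round(4),np.linalg.norm(a-b))
im,st=snap('w4')
cv2.imwrite("pics/c5.png",cv2.resize(im,(800,600),interpolation=cv2.INTER_CUBIC))
E
```

```text
board [ 0.623 -0.066  0.12 ] [0.5902 0.0395 0.12  ] [ 0.6066 -0.0132  0.12  ] 0.11050838497276434
9.725 [ 0.4576 -0.3185  0.2977]
```

View pics/c5.png

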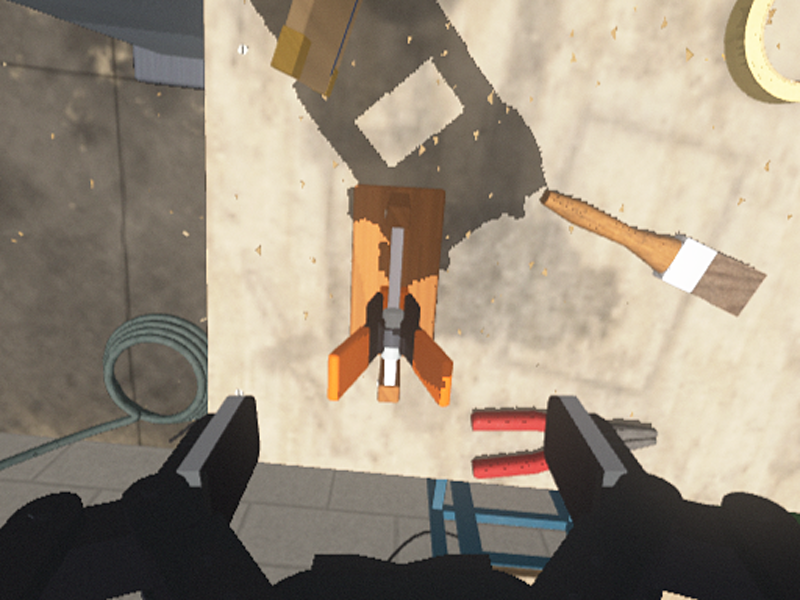

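```bash
python3 - <<'E'
from h import *
s=np.load('pics/w4.npz');f=.64
w=lambda u,v,z:onz("wrist",(u*f,v*f),z,s)
L=[w(329,352,.205),w(333,402,.205)];R=[w(452,361,.205),w(446,404,.205)]
B=[w(398,228,.1),w(389,386,.1)];b=B[0]-B[1]
print(np.round(L,4),np.round(R,4),np.round(B,4));print("bar ang",np.degrees(np.arctan2(-b[0],b[1])),np.linalg.norm(b))
c=np.mean(L+R,0);print("clamp",c, "bar x at that y",B[1][0]+b[0]*(c[1]-B[1][1])/b[1],"hinge at .143",w(394,322,.150))
print("base l/r x",w(352,325,.0),w(440,325,.0))
E
```

```text
[[ 0.425  -0.3393  0.205 ]
 [ 0.4287 -0.366   0.205 ]] [[ 0.4842 -0.3374  0.205 ]
 [ 0.4845 -0.3609  0.205 ]] [[ 0.4526 -0.2941  0.1   ]
 [ 0.4585 -0.409   0.1   ]]
bar ang 2.9480783245818163 0.11504206513813557
clamp [ 0.45558288 -0.35088515  0.205     ] bar x at that y 0.4554924959210557 hinge at .143 [ 0.45564293 -0.34098021  0.15      ]
base l/r x [ 0.42166671 -0.40359974  0.        ] [ 5.01233439e-01 -3.94775046e-01 -5.55111512e-17]
```

>>> jog_arm(
  hand=[0.0854, 0.0854, 0.0854, 0.0854, 0.0854],
  travel=[
    [-0.002, -0.02, 0],
    [0, -0.0105, 0],
    [0, 0, -0.04],
    [0, 0, -0.03],
    [0, 0, -0.02],
  ],
  yaw=[-0.05, 0, 0, 0, 0],
)

```text
time_s: 10.4
position: [0.4553, -0.3497, 0.2067]
tool_rot: [[-0.061, 0.998, -0.001], [0.998, 0.061, 0.001], [0.001, -0.001, -1.0]]
ft_force: [0.3, -0.4, 0.0]
grip_width: 0.0854
gripper_force: 0.0
```

>>> jog_arm(
  hand=[0.0854, 0.0854, 0.0854, 0.075, 0.07],
  travel=[
    [0, 0, -0.01],
    [0, 0, -0.01],
    [0, 0, -0.007],
    [0, 0, 0],
    [0, 0, 0],
  ],
  yaw=[0, 0, 0, 0, 0],
)

```text
time_s: 11.02
position: [0.4556, -0.3497, 0.1818]
tool_rot: [[-0.061, 0.998, 0.001], [0.998, 0.061, -0.001], [-0.001, 0.001, -1.0]]
ft_force: [-0.9, -0.0, -0.6]
grip_width: 0.0703
gripper_force: 0.0
```

>>> jog_arm(
  hand=[0.06, 0.055, 0.05, 0.046, 0.044],
  travel=[
    [0, 0, 0],
    [0, 0, 0],
    [0, 0, 0],
    [0, 0, 0],
    [0, 0, 0],
  ],
  yaw=[0, 0, 0, 0, 0],
  grip_force=30,
)

```text
time_s: 11.65
position: [0.4555, -0.3495, 0.1813]
tool_rot: [[-0.061, 0.998, -0.0], [0.998, 0.061, 0.0], [0.0, -0.0, -1.0]]
ft_force: [1.0, -1.1, 0.0]
grip_width: 0.0443
gripper_force: 4.5
```

>>> jog_arm(
  hand=[0.03, 0, 0, 0, 0],
  travel=[
    [0, 0, 0],
    [0, 0, 0],
    [0, 0, 0],
    [0, 0, 0],
    [0, 0, 0],
  ],
  yaw=[0, 0, 0, 0, 0],
)

```text
time_s: 12.28
position: [0.4555, -0.3495, 0.1813]
tool_rot: [[-0.061, 0.998, -0.0], [0.998, 0.061, 0.0], [0.0, -0.0, -1.0]]
ft_force: [-0.6, 0.7, -1.1]
grip_width: 0.0206
gripper_force: 32.3
```

>>> jog_arm(
  hand=[0, 0, 0, 0, 0],
  travel=[
    [0, 0, 0.01],
    [0, 0, 0.02],
    [0, 0, 0.03],
    [0, 0, 0.035],
    [0, 0, 0.035],
  ],
  yaw=[0, 0, 0, 0, 0],
)

```text
time_s: 12.9
position: [0.4554, -0.3493, 0.3133]
tool_rot: [[-0.061, 0.998, 0.001], [0.998, 0.061, -0.001], [-0.001, 0.0, -1.0]]
ft_force: [1.7, 0.2, -1.7]
grip_width: 0.0203
gripper_force: 32.3
```

>>> jog_arm(
  hand=[0, 0, 0, 0, 0],
  travel=[
    [0.01, 0.02, 0],
    [0.015, 0.03, 0],
    [0.015, 0.035, 0],
    [0.015, 0.035, 0],
    [0.015, 0.035, 0],
  ],
  yaw=[0, 0.04, 0.05, 0.05, 0.05],
)

```text
time_s: 13.52
position: [0.5257, -0.1923, 0.3107]
tool_rot: [[-0.25, 0.968, -0.001], [0.968, 0.25, 0.001], [0.001, -0.001, -1.0]]
ft_force: [0.2, -0.2, -1.1]
grip_width: 0.0206
gripper_force: 32.3
```

>>> jog_arm(
  hand=[0, 0, 0, 0, 0],
  travel=[
    [0.02, 0.045, 0],
    [0.02, 0.045, 0],
    [0.02, 0.045, 0],
    [0.02, 0.045, 0],
    [0, 0, 0],
  ],
  yaw=[0.05, 0, 0, 0, 0],
)

```text
time_s: 14.15
position: [0.6057, -0.0106, 0.3102]
tool_rot: [[-0.301, 0.954, -0.002], [0.954, 0.301, 0.001], [0.001, -0.001, -1.0]]
ft_force: [-0.5, 0.0, -0.6]
grip_width: 0.0202
gripper_force: 32.3
```

```bash
python3 - <<'E'
from h import *
im,st=snap('w5'); s=env.get_image("side")[:,:,::-1];cv2.imwrite("pics/s5.png",s)
b=s[80:260,220:360];a=im[100:384,120:400]
cv2.imwrite("pics/c6.png",np.hstack([cv2.resize(a,(400,514),interpolation=cv2.INTER_CUBIC),cv2.resize(b,(400,514),interpolation=cv2.INTER_CUBIC)]))
print(np.round(st["tool_rot"],3))
E
```

```text
14.15 [ 0.6057 -0.0106  0.3102]
[[-0.301  0.954 -0.002]
 [ 0.954  0.301  0.001]
 [ 0.001 -0.001 -1.   ]]
```

View pics/c6.png

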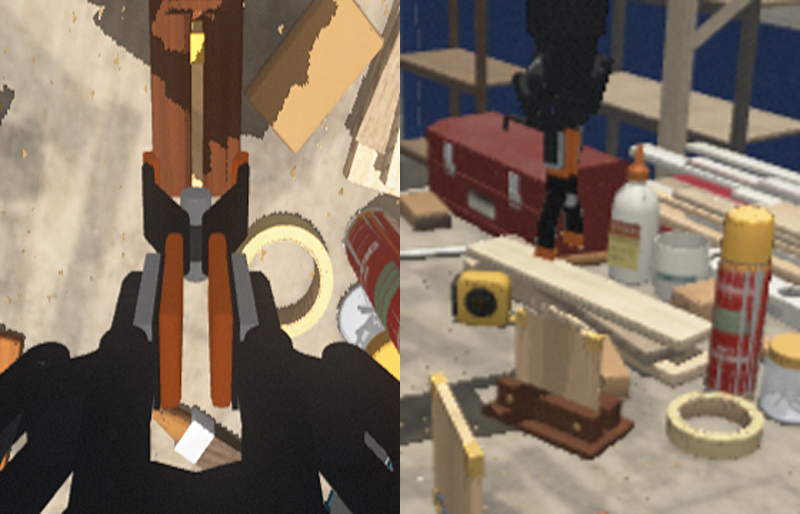

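>>> jog_arm(
  hand=[0, 0, 0, 0, 0],
  travel=[
    [0.001, -0.0025, -0.02],
    [0, 0, -0.025],
    [0, 0, -0.02],
    [0, 0, -0.015],
    [0, 0, -0.01],
  ],
  yaw=[0, 0, 0, 0, 0],
)

```text
time_s: 14.88
position: [0.6063, -0.0175, 0.2207]
tool_rot: [[-0.296, 0.955, -0.0], [0.955, 0.296, 0.0], [0.0, -0.0, -1.0]]
ft_force: [0.3, 0.1, -1.0]
grip_width: 0.0205
gripper_force: 32.3
```

>>> jog_arm(
  hand=[0, 0, 0, 0, 0],
  travel=[
    [0, 0, -0.008],
    [0, 0, -0.008],
    [0, 0, -0.007],
    [0, 0, 0],
    [0, 0, 0],
  ],
  yaw=[0, 0, 0, 0, 0],
)

```text
time_s: 15.5
position: [0.6066, -0.017, 0.1986]
tool_rot: [[-0.297, 0.955, 0.001], [0.955, 0.297, -0.0], [-0.0, 0.0, -1.0]]
ft_force: [-0.5, -0.8, -0.9]
grip_width: 0.0203
gripper_force: 32.3
```

```bash
python3 - <<'E'
from h import *
im,st=snap('w6'); s=env.get_image("side")[:,:,::-1]
b=s[160:260,240:320];a=im[100:384,120:400]
cv2.imwrite("pics/c7.png",np.hstack([cv2.resize(a,(400,500),interpolation=cv2.INTER_CUBIC),cv2.resize(b,(400,500),interpolation=cv2.INTER_CUBIC)]))
E
```

```text
15.5 [ 0.6066 -0.017   0.1986]
```

View pics/c7.png

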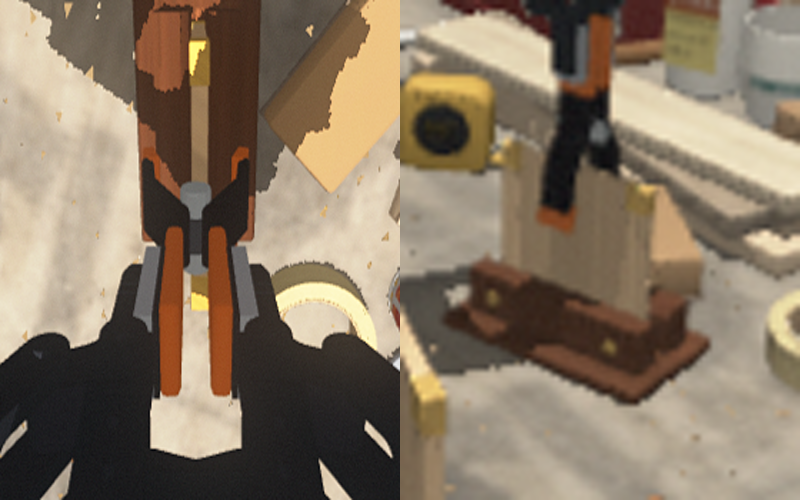

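```bash
python3 - <<'E'
from h import *
o,d=ray("side",(240+556/5-80,160+227/5)); c=np.array([.6066,-.017])-.025*np.array([.955,.297])
t=((c-o[:2])@d[:2])/(d[:2]@d[:2]); print(o+t*d,c)
if .085<(o+t*d)[2]<.108: print(env.close_job())
E
```

```text
[ 0.58491574 -0.02601974  0.08877429] [ 0.582725 -0.024425]
the job is handed in; nothing more can be done
None
```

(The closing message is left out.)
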